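# Set the roll gap of a sample crusher by the drag of a 6 mm gauge

### The arm

A 7-joint arm with a two-finger parallel gripper is mounted at the origin on the work surface. World frame = base frame: x ahead of the robot, y to its left, z up, the work surface at z = 0. Lengths are in m, angles in rad, forces in N, time in s.
With the tool pointing down it reaches from about 0.425 to 0.95 m from the base axis. Payload 4.7 kg.
Tool frame: the origin (TCP) lies on the centre line of the jaws, within the pads' length; the fingertips stand 17 mm ahead of it and the grasp point (between the pads) lies 2 mm behind it; z points along the fingers, y is the direction in which the jaws open and shut (so a half turn about z gives the same grasp; the last joint's range is limited). The gripper opens to 85 mm and grips with 20 to 120 N. Pads are 22 mm wide; open, the fingers measure 114 mm over their backs; the gripper's body (76 mm by 85 mm) begins 54 mm behind the grasp point. The pads swing forward as they close: fully open they stand 13 mm farther back than shut.
Start: joints at [1.1, 0.469, -0.049, 1.532, 0.024, 1.141, -0.082], TCP at [0.289, -0.61, 0.248] pointing down, gripper open.
Joint ranges: [-2.59, 2.59], [-0.33, 1.99], [-1.39, 1.29], [0.1, 2.45], [-1.04, 4.18], [0.21, 1.99], [-2.66, 2.66]. Speed limits (rad/s): [2.57, 2.57, 3.14, 3.14, 3.14, 3.14, 3.14].

### API

Orientations are given as a 3x3 rotation matrix whose columns are the frame's x, y, z axes.
In Python, from rig import robot gives the robot as it stands. The module is installed in compiled form; this text tells all that it offers.
- The arm moves only by the tool carry_out, never from a script. Its argument "increments" is a list that holds one entry, the list of rows, each a list of 5 numbers: the shift along the tool's x, y, z in m, then the turn about the tool's z in degrees, then the closure in counts, from 0 (fully open) to 255 (shut). A call has 1 to 8 rows; each row shifts and turns the pose as measured when the row begins, along the tool's axes as they then stand; what a row does not reach is not made up. A row lasts 1/10 s, in which the tool goes at most 50 mm and 8.59 degrees, less where a joint would pass 70% of its speed; a pose out of reach is approached as far as the arm can. A call is refused whole if a number of a shift passes 0.05 or a number of a turn 8.59, either way. A call with a gripper value outside its range is refused whole. The fingers move at their own pace and stop on an object; "grip_force" is the grip in N (left out, the last holds). Time passes only in rows, so rows that do not move let the fingers close. It gives the time, the measured TCP pose, the force and the opening at its end, in the units of the state.
- robot.observe(): the state, without advancing time (a new reading comes with each control period).
- robot.grab_frame(name): name is "side" or "top"; returns a dict with "img" (420x560x3 uint8, red, green, blue), "range_z" (420x560 float32, m along the optical axis (not along the pixel's ray), 0 where there is no reading), "intrinsics" (3x3 intrinsics, pixels), "R" (3x3) and "t" (3): a world point X has camera coordinates R X + t. Camera axes: x right, y down, z forward; pixel columns grow to the right and rows downward; lengths in m; the calibration is good to about 2 mm. A picture is of the moment at which its call begins.
- robot.sign_off(): hands the job in, once; it reports no verdict.
The state is a dict: "t": time; "q": joint angles; "qvel": joint speeds; "tau": joint torques, N m; "position": TCP position; "ee_rot": TCP orientation; "contact_force": force on the tool from outside, world axes, zero at the start; "torque": the same for the moment, N m; "grip_width": finger opening in m.
Only numpy, scipy, OpenCV 4.12 (cv2) and the standard library are available. Lean on these libraries where they do the work, as an engineer would, in place of code of your own. Each camera call takes 0.05 s, during which the arm holds its last target. There are 200 camera calls.

### The job

Take the 6 mm gap gauge (blue bar) from its rack and slide it down between the crusher's two rolls until its bar rests on both cheek plates, then let go of it. Swing the red-knobbed lever to close the rolls until the gauge, drawn slowly upwards, comes with a light drag of about 5 N; if it is loose or tight, lower it again and correct the lever, which is to be moved only while the gauge stands in the rolls. Draw the gauge right out, hang it back in its empty rack slot and let go; never nip it hard, and leave the other gauges, the brush and the jar alone.

Things in the scene. Friction and masses are not known exactly. Their poses are not given: they have to be found in the camera images.
- crusher: Bench two-roll crusher, fixed: green cheek plates, two grooved steel rolls (diameter 100 mm, face 50 mm) side by side, hopper off so the nip is open above. Origin: underside, 162 mm below point nip. Its x runs along the rolls, y across them, z up. Roll tops 155 mm, nip (narrowest place) 105 mm up. Roll at -y is fixed, its nip face at y = -3 mm; roll at +y is sprung and moved by the lever. Rolls do not turn.
- nip (a point): Point midway between the cheek tops, in the nip's plane, 162 mm above the crusher's underside, axes as the crusher's. The cheek plates (10 mm thick, their tops at this height) stand at x = -32 and +32 mm. A gauge between the rolls, bar resting on the cheeks and blade against the fixed roll, has its bar's centre 18 mm above this point.
- lever (a joint): Closing lever angle (rad), 0 open to 0.75; growing = clockwise seen from above. It starts at 0 to 0.09. Each 0.1 rad brings the sprung roll 2.5 mm nearer. Stays where left; stiff, 4 to 5 N at the knob. Unknown shims: the rolls first touch the 6 mm gauge anywhere from 0.16 to 0.48 rad. From there the sprung roll nips with 3 N, plus 5 N per 0.1 rad more, felt at the knob as only 0.36 N per newton of nip.
- lever_knob (a point): Centre of the red upright revolving knob on the lever (diameter 22 mm, 34 mm tall), 70 mm from the pivot axis and 158 mm above the bench, at the height to grip it. At lever angle q it lies from the pivot at (-cos(q - 0.3), sin(q - 0.3)) x 70 mm in the crusher's x, y.
- lever_pivot (a point): Point on the lever's vertical turning axis at the knob's mid-height, 160 mm to +y of the nip; axes as the crusher's.
- gauge6_bar (a point): Centre of the blue bar handle of the 6 mm gauge (loose, 0.2 kg), the one to use. T shape: bar 84 (x) x 16 (y) x 36 (z) mm; below it a steel blade 36 (x) x 6 (y) x 85 mm, whose lower end is 103 mm below this point. Grip the bar across its 16 mm. Drawn up from the rolls the blade stays nipped for about 30 mm. Right drag: about 5 N (good from 3 to 7), beyond its weight of 2 N; drag is about 1.2 x the nip; a nip over 15 N does harm. Sideways pull falsifies the drag.
- gauge4_bar (a point): Centre of the yellow bar of the 4 mm gauge (same shape, blade 4 mm thick), hanging in the rack; leave it alone.
- gauge8_bar (a point): Centre of the red bar of the 8 mm gauge (same shape, blade 8 mm thick), hanging in the rack; leave it alone.
- rack: Gauge rack, fixed: wooden top plate 120 (x) x 208 (y) x 12 mm, top 98 mm above the bench, on aluminium end plates. Origin: centre of its underside. Three slots 42 mm along x, 11 mm wide, at y = -60, 0 and +60 mm. A gauge hangs blade down through a slot, its bar lying on the plate along x, bar centre 116 mm above the bench. The 6 mm gauge's starting slot is the free one.
- brush: Hand brush lying on the bench near the robot, about 200 mm long; leave it alone.
- jar: Amber sample jar with white cap, 60 mm wide, 85 mm tall, standing beyond the rack; leave it alone.
Not all that is in view belongs to the job. There is more than one size of the part that bears gauge6_bar; the job needs the larger.

How it is judged:
By the outcome, as a careful person would: the job done as asked, in the order asked, and still so for the second after the job is handed in, with the robot touching nothing.
It also fails if it takes over 67 s, if anything falls off the work surface, if the arm or the gripper's body presses on something with over 40 N, if the wrist force passes 120 N, or if a joint passes its speed limit or range.

## Working session

There is one attempt and no reset: what is moved stays moved. The work goes in short steps, Python scripts to look and compute and a tool call to move; the robot and the scene stay as the last step left them, time stands still between calls to the robot, and variables do not carry over. Pictures are saved under pics/ and viewed, about 8 in all and at most 12, crops included, and the job is handed in when it is done.

Besides the shell and the picture viewer there is one more tool, called as name(argument=value, ...) on one line, values as JSON. carry_out: Moves the arm, as the interface text tells. Its arguments: {"type":"object","properties":{"increments":{"type":"array"},"grip_force":{"type":"number"}},"required":["increments"]}

```bash
mkdir -p pics
cat > h.py <<'E'
from rig import robot
import numpy as np, cv2
def save(f,name): cv2.imwrite('pics/'+name,f['img'][:,:,::-1])
def cloud(f):
    K=f['intrinsics'];z=f['range_z'];v,u=np.mgrid[:420,:560]
    c=np.stack([(u-K[0,2])/K[0,0]*z,(v-K[1,2])/K[1,1]*z,z],-1)
    return (c-f['t'])@f['R']
E
python3 - <<'E'
from h import *
a=robot.grab_frame('side');b=robot.grab_frame('top')
save(a,'s1.png');save(b,'t1.png')
np.savez('f1.npz',s=cloud(a),t=cloud(b),si=a['img'],ti=b['img'])
for f in(a,b):print(f['intrinsics'].round(1).tolist(),(-f['R'].T@f['t']).round(3),f['R'].round(3).tolist())
s=robot.observe();print({k:np.round(v,3).tolist() for k,v in s.items()})
E
```

```text
[[474.2, 0.0, 281.8], [0.0, 474.2, 209.7], [0.0, 0.0, 1.0]] [0.331 0.798 0.79 ] [[-0.966, -0.259, -0.02], [-0.144, 0.598, -0.789], [0.216, -0.759, -0.615]]
[[425.4, 0.0, 269.3], [0.0, 425.4, 207.9], [0.0, 0.0, 1.0]] [ 0.338 -0.04   1.057] [[0.096, -0.995, 0.0], [-0.975, -0.094, -0.201], [0.201, 0.019, -0.979]]
{'t': 0.1, 'q': [1.1, 0.469, -0.049, 1.534, 0.024, 1.141, -0.082], 'qvel': [0.001, -0.003, -0.0, -0.004, 0.0, -0.0, 0.0], 'tau': [0.001, -51.152, -0.047, -23.839, 0.011, 0.004, -0.0], 'position': [0.288, -0.61, 0.247], 'ee_rot': [[0.904, 0.428, -0.001], [0.428, -0.904, 0.002], [-0.0, -0.002, -1.0]], 'contact_force': [0.174, 0.465, 0.246], 'torque': [-0.009, -0.017, 0.001], 'grip_width': 0.086}
```

View pics/t1.png

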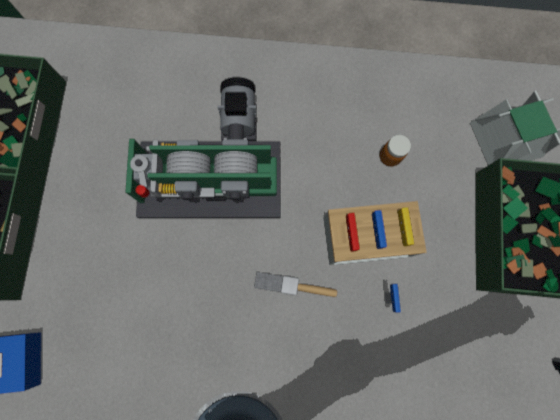

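View pics/s1.png

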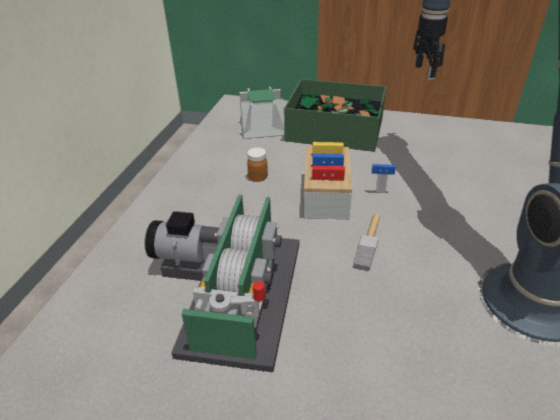

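```bash
cat > m.py <<'E'
from h import *
d=np.load('f1.npz')
def masks(img):
    h=cv2.cvtColor(img,cv2.COLOR_RGB2HSV);H,S,V=[h[...,i].astype(int) for i in range(3)]
    return dict(red=((H<6)|(H>174))&(S>170)&(V>90),blue=(H>105)&(H<125)&(S>170)&(V>80),yel=(H>20)&(H<32)&(S>170)&(V>120),green=(H>60)&(H<85)&(S>120))
if __name__=='__main__':
  for n in 'ts':
    P=d[n];M=masks(d[n+'i'])
    for c in('red','blue','yel'):
        k,l,st,ce=cv2.connectedComponentsWithStats(M[c].astype(np.uint8))
        for i in range(1,k):
            if st[i,4]<40: continue
            p=P[l==i];p=p[np.abs(p).sum(1)<3]
            if len(p)<10: continue
            zt=np.percentile(p[:,2],95);q=p[p[:,2]>zt-.006]
            r=cv2.minAreaRect((q[:,:2]*1000).astype(np.float32))
            print(n,c,ce[i].round(),st[i,4],'top',zt.round(4),'med',np.median(q[:,:2],0).round(4),'rect',np.round(r[0],1),np.round(r[1],1),round(r[2],1))
    p=P[M['green']];p=p[(p[:,2]>.152)&(p[:,2]<.172)&(p[:,0]>.3)&(p[:,0]<.7)&(p[:,1]>-.1)&(p[:,1]<.5)]
    print(n,'green',len(p),np.median(p[:,2]),p.min(0),p.max(0))
    # two cheeks: cluster
    if len(p):
        c=np.float32(p[:,:2]);_,lab,cen=cv2.kmeans(c[:,:1].copy(),2,None,(3,50,1e-5),5,cv2.KMEANS_PP_CENTERS)
        for j in (0,1):
            g=c[lab[:,0]==j];r=cv2.minAreaRect(g*1000);vx,vy,x0,y0=cv2.fitLine(g,cv2.DIST_HUBER,0,.01,.01)[:,0]
            print('  cheek',len(g),np.round(r[0],1),np.round(r[1],1),r[2],'line',vx,vy,x0,y0)
E
python3 m.py
```

```text
t red [140. 190.] 77 top 0.1772 med [0.5319 0.255 ] rect [531.6 255.6] [20.  17.2] 74.4
t red [353. 232.] 264 top 0.1367 med [ 0.4929 -0.2099] rect [ 416.  -147.3] [ 68. 257.] 50.8
t blue [380. 229.] 235 top 0.1365 med [ 0.5043 -0.268 ] rect [ 416.9 -174.5] [ 69.5 304.5] 43.3
t blue [395. 298.] 129 top 0.0931 med [ 0.3595 -0.3205] rect [ 359.6 -320.8] [56.9  9.8] 9.5
t blue [ 13. 363.] 1345 top 0.0735 med [0.1387 0.5077] rect [205.6 241.9] [119.  610.9] 14.1
t yel [166. 188.] 41 top 0.1179 med [0.5537 0.2176] rect [553.6 217.4] [16.1 14.3] 4.1
t yel [407. 226.] 233 top 0.1361 med [ 0.5169 -0.3271] rect [ 516.3 -327.5] [80.8 14.4] 10.3
t green 211 0.1570507870706645 [ 0.56613299 -0.01708763  0.15208208] [0.66027148 0.25124143 0.16603785]
  cheek 104 [643.8 122.5] [  6.7 259.1] 6.016914367675781 line 0.096942246 -0.99529 0.63992226 0.14745955
  cheek 107 [582.1 114.3] [  8.4 263.5] 5.624494552612305 line 0.096742675 -0.9953094 0.5805527 0.099479645
s red [328. 172.] 386 top 0.1347 med [ 0.4924 -0.2066] rect [394.6 286.7] [  75.9 1026.9] 11.3
s red [259. 291.] 187 top 0.1767 med [0.5317 0.2589] rect [532.1 257.6] [17.7 18.9] 18.7
s blue [328. 159.] 255 top 0.1344 med [ 0.5024 -0.263 ] rect [400.4 259.4] [  73.4 1082.9] 11.2
s blue [383. 169.] 122 top 0.0907 med [ 0.3561 -0.3165] rect [358.1 237.7] [  52.8 1120. ] 0.1
  return _methods._mean(a, axis=axis, dtype=dtype,
  ret = ret.dtype.type(ret / rcount)
Traceback (most recent call last):
  File "m.py", line 19, in <module>
    print(n,'green',len(p),np.median(p[:,2]),p.min(0),p.max(0))
                                             ~~~~~^^^
ValueError: zero-size array to reduction operation minimum which has no identity
```

```bash
cat > m2.py <<'E'
from m import *
from scipy.optimize import least_squares
yaw=np.arctan2(.0968,.9953);R=np.array([[np.cos(yaw),-np.sin(yaw)],[np.sin(yaw),np.cos(yaw)]])
for n in 'ts':
    P=d[n];img=d[n+'i'];M=masks(img)
    for c in('red','blue','yel'):
        p=P[M[c]];p=p[(p[:,2]>.127)&(p[:,2]<.142)&(p[:,0]>.42)&(p[:,0]<.6)&(p[:,1]<-.15)&(p[:,1]>-.4)]
        r=cv2.minAreaRect((p[:,:2]*1000).astype(np.float32));vx,vy,x0,y0=cv2.fitLine(np.float32(p[:,:2]),cv2.DIST_HUBER,0,.01,.01)[:,0]
        print(n,c,len(p),np.round(r[0],1),np.round(r[1],1),'line ang',np.degrees(np.arctan2(vy,vx)),x0,y0,'ztop',np.median(p[:,2]))
    q=P.reshape(-1,3);xy=q[:,:2]@R; z=q[:,2]
    sat=cv2.cvtColor(img,cv2.COLOR_RGB2HSV)[...,1].reshape(-1)
    k=(np.abs(xy[:,0]-.6193)<.022)&(z>.118)&(z<.165)&(xy[:,1]>-.1)&(xy[:,1]<.25)&(sat<60)
    Y=xy[k,1];Z=z[k]
    for lo,hi in((-.06,.045),(.05,.16)):
        s=(Y>lo)&(Y<hi)
        f=lambda a:np.hypot(Y[s]-a[0],Z[s]-a[1])-.05
        o=least_squares(f,[(lo+hi)/2,.107],loss='soft_l1',f_scale=.002)
        print(n,'roll',s.sum(),o.x.round(4),np.std(o.fun).round(4), Y[s].min(),Y[s].max())
    print(n,'hist',np.histogram(Y,np.arange(-.1,.25,.02))[0])
    # green band heights
    g=M['green'].reshape(-1)&(np.abs(xy[:,0]-.6193)<.06)&(z>.13)&(z<.2)&(xy[:,1]<.3)&(xy[:,1]>-.1)
    for s in(-1,1):
        gg=g&(s*(xy[:,0]-.6193)>0)
        print(n,'green',gg.sum(), np.percentile(xy[gg,0]-.6193,[5,50,95]).round(4), np.percentile(z[gg],[5,50,95]).round(4), np.percentile(xy[gg,1],[0,1,99,100]).round(3))
E
python3 m2.py
```

```text
t red 249 [ 493.4 -209.7] [80.3 14.5] line ang 11.15509 0.49290484 -0.20952894 ztop 0.1335884114429234
t blue 229 [ 504.2 -267.9] [80.3 13.1] line ang 11.187272 0.49258515 -0.2697187 ztop 0.13338091641586916
t yel 233 [ 516.3 -327.5] [80.8 14.4] line ang 10.986916 0.5160911 -0.32740185 ztop 0.13367240208128756
t roll 680 [0.0064 0.1047] 0.0014 -0.04217305856855164 0.04497133420304837
t roll 740 [0.1157 0.1047] 0.0032 0.05006874376640854 0.15976607994331768
t hist [  0   0  15 150 166 169 151  79 103 176 174 158 108   8 113 208 140]
t green 289 [-0.033  -0.0321 -0.03  ] [0.1309 0.1479 0.1615] [-0.074 -0.072  0.243  0.246]
t green 246 [0.0309 0.0319 0.0363] [0.1316 0.1503 0.1613] [-0.072 -0.07   0.243  0.245]
s red 152 [ 493.4 -207.7] [75.8 18. ] line ang 10.269268 0.4860672 -0.20722213 ztop 0.13262436345676495
s blue 104 [ 504.1 -264.3] [73.3 14.8] line ang 11.443624 0.5029575 -0.26307726 ztop 0.1317712882342506Traceback (most recent call last):
  File "m2.py", line 8, in <module>
    r=cv2.minAreaRect((p[:,:2]*1000).astype(np.float32));vx,vy,x0,y0=cv2.fitLine(np.float32(p[:,:2]),cv2.DIST_HUBER,0,.01,.01)[:,0]
                                                                     ~~~~~~~~~~~^^^^^^^^^^^^^^^^^^^^^^^^^^^^^^^^^^^^^^^^^^^^^^
cv2.error: OpenCV(4.12.0) /io/opencv/modules/imgproc/src/linefit.cpp:50: error: (-215:Assertion failed) count > 0 in function 'fitLine2D_wods'
```

```bash
cat > plan.py <<'E'
import sys
from h import *
def plan(tgt,yaw,n=None):
    s=robot.observe();R=np.array(s['ee_rot']);p=np.array(s['position'])
    y0=np.degrees(np.arctan2(R[1,0],R[0,0]));D=np.array(tgt)-p;dy=yaw-y0
    n=n or int(max(np.ceil(np.linalg.norm(D)/.048),np.ceil(abs(dy)/8),1))
    print('t',round(s['t'],2),'p',p.round(4),'yaw',y0.round(2),'tilt',R[:2,2].round(4),'F',np.round(s['contact_force'],2),'w',s['grip_width'],'n',n)
    for i in range(n):
        a=np.radians(y0+dy*i/n);d=D/n
        print([round(d[0]*np.cos(a)+d[1]*np.sin(a),4),round(d[0]*np.sin(a)-d[1]*np.cos(a),4),round(-d[2],4),round(-dy/n,2)])
if __name__=='__main__':
    a=[float(x) for x in sys.argv[1:]];plan(a[:3],a[3],int(a[4]) if len(a)>4 else None)
E
python3 plan.py .5045 -.2675 .2 11.1
```

```text
t 0.1 p [ 0.2884 -0.6097  0.2474] yaw 25.32 tilt [-0.0008  0.0016] F [0.17 0.46 0.25] w 0.08551305352537152 n 9
[np.float64(0.038), np.float64(-0.0241), np.float64(0.0053), np.float64(1.58)]
[np.float64(0.0373), np.float64(-0.0251), np.float64(0.0053), np.float64(1.58)]
[np.float64(0.0366), np.float64(-0.0262), np.float64(0.0053), np.float64(1.58)]
[np.float64(0.0358), np.float64(-0.0272), np.float64(0.0053), np.float64(1.58)]
[np.float64(0.0351), np.float64(-0.0281), np.float64(0.0053), np.float64(1.58)]
[np.float64(0.0343), np.float64(-0.0291), np.float64(0.0053), np.float64(1.58)]
[np.float64(0.0335), np.float64(-0.03), np.float64(0.0053), np.float64(1.58)]
[np.float64(0.0326), np.float64(-0.0309), np.float64(0.0053), np.float64(1.58)]
[np.float64(0.0318), np.float64(-0.0318), np.float64(0.0053), np.float64(1.58)]
```

carry_out(increments=[[[0.038,-0.024,0.005,1.6,145],[0.037,-0.025,0.005,1.6,145],[0.0365,-0.026,0.005,1.6,145],[0.036,-0.027,0.005,1.6,145],[0.035,-0.028,0.005,1.6,145],[0.034,-0.029,0.005,1.6,145],[0.0335,-0.03,0.005,1.6,145],[0.0325,-0.031,0.005,1.6,145]]], grip_force=40)

```text
t: 0.9
position: [0.4817, -0.3052, 0.2015]
ee_rot: [[0.982, 0.19, -0.007], [0.19, -0.982, 0.0], [-0.007, -0.002, -1.0]]
contact_force: [1.2, -0.5, 0.2]
grip_width: 0.0367
```

```bash
sed -i 's/print(\[round/print(*[round/; s/\])$/])/' plan.py; python3 plan.py .5045 -.2675 .18 11.1
```

```text
t 0.9 p [ 0.4817 -0.3052  0.2015] yaw 10.96 tilt [-0.0074  0.0002] F [ 1.16 -0.55  0.22] w 0.03674474330924482 n 2
0.0148 -0.0164 0.0108 -0.07
0.0148 -0.0163 0.0108 -0.07
```

Nice tracking. Move above the bar, then look from near.

carry_out(increments=[[[0.015,-0.0165,0.011,0,145],[0.015,-0.0165,0.011,0,145],[0,0,0,0,145]]])

```text
t: 1.2
position: [0.5092, -0.2559, 0.1774]
ee_rot: [[0.979, 0.204, -0.008], [0.204, -0.979, 0.005], [-0.006, -0.007, -1.0]]
contact_force: [-0.2, 0.5, -0.3]
grip_width: 0.0368
```

```bash
python3 plan.py .5045 -.2675 .12 11.1 3
python3 - <<'E'
from h import *
a=robot.grab_frame('side')
im=a['img'][120:220,270:400,::-1];im=cv2.resize(im,None,fx=5,fy=5,interpolation=cv2.INTER_CUBIC);cv2.imwrite('pics/s2.png',im)
E
```

```text
t 1.2 p [ 0.5092 -0.2559  0.1774] yaw 11.76 tilt [-0.0075  0.0052] F [-0.19  0.5  -0.27] w 0.03681383140782987 n 3
-0.0023 0.0035 0.0191 0.22
-0.0023 0.0035 0.0191 0.22
-0.0023 0.0035 0.0191 0.22
```

View pics/s2.png

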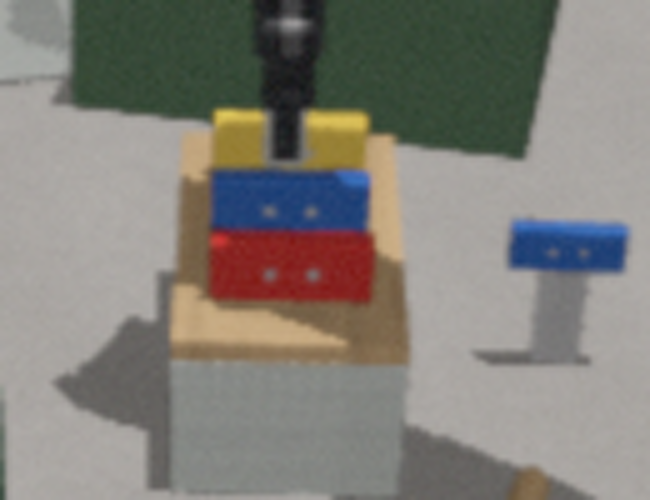

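carry_out(increments=[[[-0.0035,0.005,0.008,0.3,145],[-0.003,0.005,0.008,0.3,145],[0,0,0,0,145],[0,0,0,0,145]]])

```text
t: 1.65
position: [0.5008, -0.2756, 0.1608]
ee_rot: [[0.983, 0.182, -0.009], [0.182, -0.983, 0.001], [-0.008, -0.002, -1.0]]
contact_force: [-0.8, -0.7, 0.1]
grip_width: 0.0369
```

```bash
python3 plan.py .5045 -.2675 .121 11.1 2
```

```text
t 1.65 p [ 0.5008 -0.2756  0.1608] yaw 10.51 tilt [-0.0087  0.0008] F [-0.83 -0.73  0.07] w 0.03687526263608289 n 2
0.0026 -0.0036 0.0199 -0.3
0.0026 -0.0036 0.0199 -0.3
```

carry_out(increments=[[[0,0,0,0,145]]])

```text
t: 1.75
position: [0.5003, -0.2765, 0.1608]
ee_rot: [[0.984, 0.181, -0.009], [0.181, -0.984, 0.001], [-0.009, -0.002, -1.0]]
contact_force: [-0.3, 0.4, 0.6]
grip_width: 0.0369
```

carry_out(increments=[[[0,0,0,0,145]]])

```text
t: 1.85
position: [0.5002, -0.277, 0.161]
ee_rot: [[0.984, 0.18, -0.008], [0.18, -0.984, 0.0], [-0.008, -0.002, -1.0]]
contact_force: [0.1, 0.9, 0.2]
grip_width: 0.0369
```

carry_out(increments=[[[0.002,-0.004,0.0,0,145]]])

```text
t: 1.95
position: [0.5013, -0.2734, 0.1613]
ee_rot: [[0.984, 0.178, -0.008], [0.178, -0.984, -0.0], [-0.008, -0.001, -1.0]]
contact_force: [-0.0, -0.3, -0.2]
grip_width: 0.0368
```

carry_out(increments=[[[0,0,0,0,145]]])

```text
t: 2.05
position: [0.5018, -0.2725, 0.1615]
ee_rot: [[0.984, 0.18, -0.008], [0.18, -0.984, 0.0], [-0.007, -0.002, -1.0]]
contact_force: [0.1, 0.4, -1.0]
grip_width: 0.037
```

carry_out(increments=[[[0,0,0,0,145]]])

```text
t: 2.15
position: [0.5019, -0.2722, 0.1617]
ee_rot: [[0.984, 0.18, -0.007], [0.18, -0.984, 0.0], [-0.007, -0.001, -1.0]]
contact_force: [-0.3, 0.6, -0.6]
grip_width: 0.0369
```

carry_out(increments=[[[0.003,-0.004,0.01,-0.6,145],[0,0,0.012,0,145],[0,0,0.01,0,145],[0,0,0,0,145],[0,0,0,0,145]]])

```text
t: 2.65
position: [0.5039, -0.2663, 0.1258]
ee_rot: [[0.981, 0.193, -0.009], [0.193, -0.981, 0.001], [-0.008, -0.003, -1.0]]
contact_force: [-0.5, 0.9, 0.4]
grip_width: 0.0371
```

```bash
python3 plan.py .5045 -.2675 .121 11.1 1
```

```text
t 2.65 p [ 0.5039 -0.2663  0.1258] yaw 11.11 tilt [-0.0089  0.0011] F [-0.47  0.87  0.37] w 0.037138152053967546 n 1
0.0004 0.0013 0.0048 0.01
```

carry_out(increments=[[[0,0.001,0.004,0,145],[0,0,0,0,200],[0,0,0,0,230],[0,0,0,0,255],[0,0,0,0,255]]])

```text
t: 3.15
position: [0.5042, -0.2681, 0.1219]
ee_rot: [[0.981, 0.192, -0.008], [0.192, -0.981, 0.0], [-0.008, -0.002, -1.0]]
contact_force: [1.1, -0.3, -1.9]
grip_width: 0.0156
```

```bash
python3 plan.py .5045 -.2675 .24 11.1 3
```

```text
t 3.15 p [ 0.5042 -0.2681  0.1219] yaw 11.06 tilt [-0.008   0.0004] F [ 1.07 -0.3  -1.93] w 0.015611516596655203 n 3
0.0001 -0.0002 -0.0394 -0.01
0.0001 -0.0002 -0.0394 -0.01
0.0001 -0.0002 -0.0394 -0.01
```

carry_out(increments=[[[0,0,-0.02,0,255],[0,0,-0.025,0,255],[0,0,-0.025,0,255],[0,0,-0.025,0,255],[0,0,-0.03,0,255],[0,0,-0.02,0,255],[0,0,0,0,255],[0,0,0,0,255]]])

```text
t: 3.95
position: [0.503, -0.2685, 0.2687]
ee_rot: [[0.981, 0.191, -0.013], [0.191, -0.982, 0.001], [-0.013, -0.004, -1.0]]
contact_force: [0.1, 0.3, -3.0]
grip_width: 0.0155
```

```bash
python3 - <<'E'
import numpy as np
e=.0968
print('nip',.6193*.9953-.0594*e,.6193*e+.0594*.9953)
E
python3 plan.py .6107 .1191 .295 5.55 10
```

```text
nip 0.61063937 0.11906905999999999
t 3.95 p [ 0.503  -0.2685  0.2687] yaw 11.03 tilt [-0.0134  0.0011] F [ 0.11  0.33 -2.99] w 0.01548877113384012 n 10
0.018 -0.036 -0.0026 0.55
0.0176 -0.0362 -0.0026 0.55
0.0173 -0.0363 -0.0026 0.55
0.017 -0.0365 -0.0026 0.55
0.0166 -0.0366 -0.0026 0.55
0.0163 -0.0368 -0.0026 0.55
0.0159 -0.037 -0.0026 0.55
0.0155 -0.0371 -0.0026 0.55
0.0152 -0.0373 -0.0026 0.55
0.0148 -0.0374 -0.0026 0.55
```

carry_out(increments=[[[0.018,-0.036,-0.004,0.5,255],[0.0175,-0.036,-0.004,0.5,255],[0.017,-0.036,-0.003,0.5,255],[0.017,-0.0365,-0.003,0.5,255],[0.0165,-0.0365,-0.003,0.5,255],[0.016,-0.037,-0.003,0.5,255],[0.016,-0.037,-0.003,0.5,255],[0.0155,-0.037,-0.002,0.5,255]]])

```text
t: 4.75
position: [0.5846, 0.0425, 0.2766]
ee_rot: [[0.994, 0.102, -0.039], [0.102, -0.995, 0.0], [-0.039, -0.004, -0.999]]
contact_force: [0.3, -1.0, -2.2]
grip_width: 0.0154
```

carry_out(increments=[[[0.01,-0.025,0,0.5,255],[0.005,-0.012,0,0.4,255],[0,0,0,0,255],[0,0,0,0,255]]])

```text
t: 5.15
position: [0.5944, 0.0917, 0.2705]
ee_rot: [[0.994, 0.099, -0.047], [0.1, -0.995, 0.004], [-0.046, -0.009, -0.999]]
contact_force: [-0.1, -0.8, 7.7]
grip_width: 0.0154
```

```bash
python3 plan.py .6105 .1206 .285 5.55
```

```text
t 5.15 p [0.5944 0.0917 0.2705] yaw 5.72 tilt [-0.0466  0.0043] F [-0.09 -0.84  7.66] w 0.015391038629220238 n 1
0.0189 -0.0272 -0.0145 0.17
```

carry_out(increments=[[[0,0,-0.012,0,255],[0.001,0,-0.008,0,255],[0.006,-0.008,0,0,255],[0.006,-0.008,0,0,255],[0,0,0,0,255],[0,0,0,0,255]]])

```text
t: 5.75
position: [0.6066, 0.1039, 0.289]
ee_rot: [[0.994, 0.092, -0.051], [0.092, -0.996, 0.001], [-0.051, -0.005, -0.999]]
contact_force: [0.5, -0.4, -2.0]
grip_width: 0.0154
```

```bash
python3 plan.py .6105 .1206 .285 5.55 2
```

```text
t 5.75 p [0.6066 0.1039 0.289 ] yaw 5.3 tilt [-0.0514  0.0006] F [ 0.49 -0.44 -1.97] w 0.015422432098545663 n 2
0.0027 -0.0081 0.002 -0.12
0.0027 -0.0081 0.002 -0.12
```

carry_out(increments=[[[0.0035,-0.008,0,0.0,255],[0.003,-0.006,0,0,255],[0,0,0,0,255],[0,0,0,0,255]]])

```text
t: 6.15
position: [0.6117, 0.12, 0.2876]
ee_rot: [[0.994, 0.093, -0.053], [0.093, -0.996, 0.0], [-0.053, -0.005, -0.999]]
contact_force: [-0.1, 0.5, -2.3]
grip_width: 0.0153
```

```bash
python3 plan.py .6125 .1206 .285 5.55 1
python3 - <<'E'
from h import *
a=robot.grab_frame('side');b=robot.grab_frame('top')
A=cv2.resize(a['img'][100:340,150:330],(390,520));B=cv2.resize(b['img'][110:240,110:300],(390,267))
c=np.zeros((530,790,3),np.uint8);c[:520,:390]=A;c[:267,400:790]=B;cv2.imwrite('pics/s3.png',c[...,::-1])
E
```

```text
t 6.15 p [0.6117 0.12   0.2876] yaw 5.34 tilt [-0.0534  0.0003] F [-0.07  0.48 -2.29] w 0.01525516301528656 n 1
0.0009 -0.0005 0.0026 -0.21
```

View pics/s3.png

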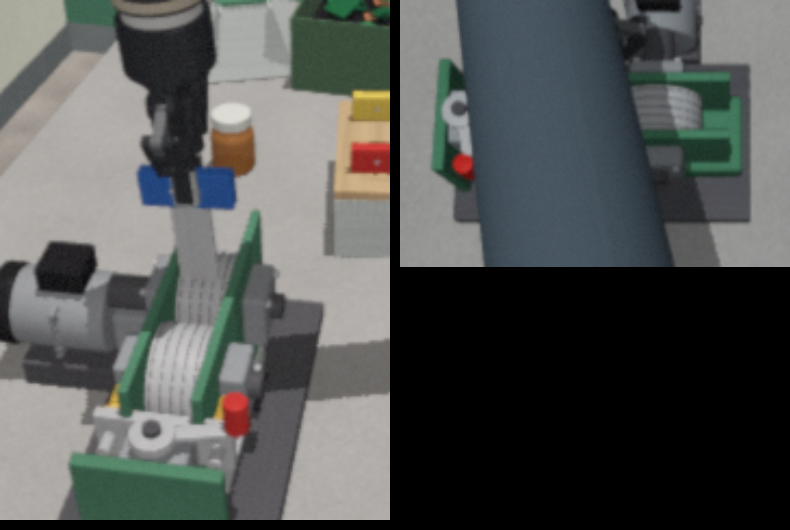

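carry_out(increments=[[[0.002,0,0.012,-0.2,255],[0.001,0,0.012,0,255],[0.001,0,0.012,0,255],[0.0,0,0.006,0,255],[0,0,0,0,255]]])

```text
t: 6.75
position: [0.6127, 0.1189, 0.2406]
ee_rot: [[0.994, 0.095, -0.056], [0.095, -0.995, -0.001], [-0.055, -0.005, -0.998]]
contact_force: [-0.5, -0.2, -1.7]
grip_width: 0.0154
```

```bash
python3 plan.py .6125 .1206 .2 5.55 3
```

```text
t 6.75 p [0.6127 0.1189 0.2406] yaw 5.46 tilt [-0.0556 -0.0007] F [-0.54 -0.22 -1.67] w 0.01544623689531874 n 3
-0.0 -0.0006 0.0135 -0.03
-0.0 -0.0006 0.0135 -0.03
-0.0 -0.0006 0.0135 -0.03
```

carry_out(increments=[[[0.0005,-0.001,0.008,0,255],[0.0005,-0.0005,0.008,0,255],[0.0005,0,0.008,0,255],[0,0,0,0,255]]])

```text
t: 7.15
position: [0.6129, 0.1207, 0.2145]
ee_rot: [[0.994, 0.095, -0.056], [0.095, -0.995, -0.001], [-0.055, -0.005, -0.998]]
contact_force: [0.3, 0.6, -1.9]
grip_width: 0.0153
```

```bash
python3 plan.py .6125 .1206 .19 5.55 2
```

```text
t 7.15 p [0.6129 0.1207 0.2145] yaw 5.46 tilt [-0.0555 -0.0006] F [ 0.28  0.65 -1.9 ] w 0.015289626798522133 n 2
-0.0002 0.0 0.0122 -0.04
-0.0002 0.0 0.0122 -0.04
```

carry_out(increments=[[[0.0005,0,0.008,0,255],[0.0005,0,0.008,0,255],[0.0,0,0.003,0,255],[0,0,0,0,255]]])

```text
t: 7.55
position: [0.6131, 0.1209, 0.194]
ee_rot: [[0.994, 0.095, -0.055], [0.095, -0.995, -0.0], [-0.055, -0.005, -0.998]]
contact_force: [-0.2, -0.6, -1.1]
grip_width: 0.0156
```

carry_out(increments=[[[0,0,0.003,0,255],[0,0,0,0,255]]])

```text
t: 7.75
position: [0.6131, 0.1209, 0.1909]
ee_rot: [[0.994, 0.095, -0.054], [0.095, -0.995, -0.0], [-0.054, -0.005, -0.999]]
contact_force: [-0.4, 0.3, -1.9]
grip_width: 0.0154
```

carry_out(increments=[[[0,0,0.002,0,255],[0,0,0,0,255]]])

```text
t: 7.95
position: [0.6132, 0.121, 0.1892]
ee_rot: [[0.994, 0.095, -0.054], [0.095, -0.995, -0.0], [-0.053, -0.005, -0.999]]
contact_force: [-0.6, -0.1, -1.6]
grip_width: 0.0151
```

carry_out(increments=[[[0,0,0.002,0,255],[0,0,0,0,255]]])

```text
t: 8.15
position: [0.6136, 0.1211, 0.1878]
ee_rot: [[0.994, 0.095, -0.052], [0.095, -0.995, 0.0], [-0.052, -0.005, -0.999]]
contact_force: [0.1, 1.1, -1.6]
grip_width: 0.0158
```

carry_out(increments=[[[0,0,0.002,0,255],[0,0,0,0,255]]])

```text
t: 8.35
position: [0.6138, 0.1212, 0.1878]
ee_rot: [[0.994, 0.095, -0.051], [0.095, -0.996, 0.0], [-0.05, -0.005, -0.999]]
contact_force: [-0.0, -0.6, -2.2]
grip_width: 0.0155
```

carry_out(increments=[[[0,0,0.002,0,255],[0,0,0,0,255]]])

```text
t: 8.55
position: [0.6141, 0.1214, 0.1875]
ee_rot: [[0.994, 0.094, -0.049], [0.095, -0.996, 0.0], [-0.049, -0.005, -0.999]]
contact_force: [0.1, -0.6, -1.7]
grip_width: 0.0155
```

carry_out(increments=[[[0,0,0,0,200],[0,0,0,0,145],[0,0,0,0,145],[0,0,-0.01,0,145],[0,0,-0.02,0,145],[0,0,-0.02,0,145],[0,0,-0.005,0,145],[0,0,0,0,145]]])

```text
t: 9.35
position: [0.6172, 0.1215, 0.2449]
ee_rot: [[0.994, 0.095, -0.049], [0.095, -0.995, 0.001], [-0.049, -0.005, -0.999]]
contact_force: [-0.5, -0.2, -0.2]
grip_width: 0.0369
```

```bash
python3 plan.py .531 .256 .23 5.55 5
```

```text
t 9.35 p [0.6172 0.1215 0.2449] yaw 5.44 tilt [-0.0491  0.0008] F [-0.46 -0.18 -0.17] w 0.03685892579232606 n 5
-0.0146 -0.0284 0.003 -0.02
-0.0146 -0.0284 0.003 -0.02
-0.0146 -0.0284 0.003 -0.02
-0.0146 -0.0284 0.003 -0.02
-0.0146 -0.0284 0.003 -0.02
```

carry_out(increments=[[[-0.0145,-0.028,0.0,0,125],[-0.0145,-0.028,0.0,0,125],[-0.0145,-0.028,0.0,0,125],[-0.0145,-0.024,0.0,0,125],[-0.01,-0.015,0.0,0,125],[0,0,0,0,125],[0,0,0,0,125]]])

```text
t: 10.05
position: [0.5342, 0.2386, 0.2435]
ee_rot: [[0.994, 0.091, -0.055], [0.091, -0.996, -0.003], [-0.055, -0.002, -0.998]]
contact_force: [0.1, 0.8, 0.4]
grip_width: 0.0433
```

```bash
cat > look.py <<'E'
from m import *
import sys
f=robot.grab_frame('side');g=robot.grab_frame('top');np.savez('f2.npz',s=cloud(f),t=cloud(g),si=f['img'],ti=g['img'])
for n,x in(('s',f),('t',g)):
    P=cloud(x);M=masks(x['img'])
    for c in('red','blue'):
        p=P[M[c]];k=(p[:,0]>.45)&(p[:,0]<.72)&(p[:,1]>.05)&(p[:,1]<.35)&(p[:,2]>.1);p=p[k]
        if len(p)<8: print(n,c,'none');continue
        zt=np.percentile(p[:,2],95);q=p[p[:,2]>zt-.006];r=cv2.minAreaRect((q[:,:2]*1000).astype(np.float32))
        print(n,c,len(p),'ztop',zt.round(4),np.round(r[0],1),np.round(r[1],1),round(r[2],1))
E
python3 look.py;python3 plan.py .531 .256 .163 5.55 4
```

```text
s red 185 ztop 0.1766 [532. 258.] [17.5 17.7] 16.9
s blue 252 ztop 0.1985 [629.6 126.6] [39.4 13.7] 2.9
t red 70 ztop 0.1771 [532.4 253.6] [17.7 16.6] 20.6
t blue 276 ztop 0.2001 [613.  121.2] [79.6 14.7] 4.8
t 10.15 p [0.5346 0.2382 0.2436] yaw 5.17 tilt [-0.0552 -0.0028] F [ 0.27  0.3  -0.46] w 0.04368553967403209 n 4
-0.0005 -0.0045 0.0202 -0.1
-0.0005 -0.0045 0.0202 -0.1
-0.0005 -0.0045 0.0202 -0.1
-0.0005 -0.0045 0.0202 -0.1
```

carry_out(increments=[[[0,-0.007,0.012,0,125],[0,-0.007,0.015,0,125],[0.001,-0.002,0.015,0,125],[0.001,0,0.008,0,125],[0,0,0,0,125]]])

```text
t: 10.65
position: [0.5339, 0.2519, 0.1872]
ee_rot: [[0.995, 0.084, -0.057], [0.083, -0.996, -0.004], [-0.058, -0.0, -0.998]]
contact_force: [1.1, 0.3, -0.4]
grip_width: 0.0435
```

```bash
python3 plan.py .532 .256 .163 5.55 2
```

```text
t 10.65 p [0.5339 0.2519 0.1872] yaw 4.8 tilt [-0.0574 -0.0045] F [ 1.1   0.27 -0.36] w 0.04353303042350887 n 2
-0.0008 -0.0021 0.0121 -0.38
-0.0008 -0.0021 0.0121 -0.38
```

carry_out(increments=[[[0,-0.003,0.01,-0.3,125],[0,-0.001,0.01,0,125],[0,0,0,0,125],[0,0,0,0,160],[0,0,0,0,190],[0,0,0,0,215],[0,0,0,0,255]]])

```text
t: 11.35
position: [0.5328, 0.2554, 0.1656]
ee_rot: [[0.994, 0.088, -0.057], [0.088, -0.996, -0.005], [-0.057, 0.0, -0.998]]
contact_force: [1.3, 0.4, -3.2]
grip_width: 0.021
```

```bash
cat > q.py <<'E'
from h import *
s=robot.observe();p=np.array(s['position'])
x=.9953*p[0]+.0968*p[1]-.6193;y=-.0968*p[0]+.9953*p[1]-.2194
print('t',s['t'],'p',p.round(4),'w',round(s['grip_width'],4),'F',np.round(s['contact_force'],2),'rel',x.round(4),y.round(4),'r',np.hypot(x,y).round(4),'q',(np.arctan2(y,-x)+.3).round(4),'tilt',np.array(s['ee_rot'])[:2,2].round(3))
E
python3 q.py
```

```text
t 11.35 p [0.5328 0.2554 0.1656] w 0.021 F [ 1.3   0.43 -3.2 ] rel -0.0643 -0.0168 r 0.0665 q 0.0443 tilt [-0.057 -0.005]
```

carry_out(increments=[[[0,-0.002,0,0,255],[0,-0.002,0,0,255]]])

```text
t: 11.55
position: [0.5327, 0.2557, 0.1655]
ee_rot: [[0.995, 0.086, -0.058], [0.086, -0.996, -0.011], [-0.059, 0.006, -0.998]]
contact_force: [-1.7, -6.7, 1.8]
grip_width: 0.0206
```

```bash
sed -i "s/'r',np.hypot(x,y).round(4),'q',(np.arctan2(y,-x)+.3).round(4)/'q',(np.arcsin(y\/.07)+.3).round(4)/" q.py; python3 q.py
```

```text
t 11.55 p [0.5327 0.2557 0.1655] w 0.0206 F [-1.66 -6.75  1.76] rel -0.0643 -0.0165 q 0.0627 tilt [-0.058 -0.011]
```

carry_out(increments=[[[0,-0.002,0,0,255]]])

```text
t: 11.65
position: [0.5327, 0.2558, 0.1655]
ee_rot: [[0.995, 0.085, -0.059], [0.084, -0.996, -0.014], [-0.06, 0.009, -0.998]]
contact_force: [-0.9, -5.6, 1.3]
grip_width: 0.0204
```

carry_out(increments=[[[0,-0.002,0,0,255]]])

```text
t: 11.75
position: [0.5328, 0.2558, 0.1655]
ee_rot: [[0.995, 0.084, -0.059], [0.083, -0.996, -0.017], [-0.061, 0.012, -0.998]]
contact_force: [-1.4, -6.1, 0.8]
grip_width: 0.021
```

```bash
python3 q.py
```

```text
t 11.75 p [0.5328 0.2558 0.1655] w 0.021 F [-1.38 -6.08  0.77] rel -0.0643 -0.0163 q 0.0646 tilt [-0.059 -0.017]
```

carry_out(increments=[[[0,-0.004,0,0,255]]])

```text
t: 11.85
position: [0.5323, 0.2575, 0.1655]
ee_rot: [[0.995, 0.082, -0.061], [0.08, -0.997, -0.021], [-0.062, 0.016, -0.998]]
contact_force: [-2.2, -6.3, 1.9]
grip_width: 0.0204
```

```bash
python3 q.py
```

```text
t 11.85 p [0.5323 0.2575 0.1655] w 0.0204 F [-2.18 -6.34  1.94] rel -0.0646 -0.0147 q 0.0888 tilt [-0.061 -0.021]
```

carry_out(increments=[[[0,-0.005,0,0,255]]])

```text
t: 11.95
position: [0.5315, 0.2602, 0.1655]
ee_rot: [[0.995, 0.08, -0.063], [0.078, -0.997, -0.024], [-0.065, 0.019, -0.998]]
contact_force: [-2.7, -5.6, 2.6]
grip_width: 0.0208
```

```bash
python3 q.py
```

```text
t 11.95 p [0.5315 0.2602 0.1655] w 0.0208 F [-2.66 -5.6   2.6 ] rel -0.0651 -0.0118 q 0.1301 tilt [-0.063 -0.024]
```

carry_out(increments=[[[-0.001,-0.005,0,0,255]]])

```text
t: 12.05
position: [0.5306, 0.2634, 0.1656]
ee_rot: [[0.995, 0.078, -0.063], [0.076, -0.997, -0.027], [-0.065, 0.022, -0.998]]
contact_force: [1.6, -5.1, -1.5]
grip_width: 0.0208
```

```bash
python3 q.py; python3 look.py
```

```text
t 12.05 p [0.5306 0.2634 0.1656] w 0.0208 F [ 1.59 -5.06 -1.51] rel -0.0657 -0.0086 q 0.177 tilt [-0.063 -0.027]
s red none
s blue 32 ztop 0.1963 [649.7 131.8] [3.7 8.4] 33.9
t red 16 ztop 0.1771 [523.6 266.6] [14.3  4.5] 77.9
t blue 283 ztop 0.2002 [613.3 122.4] [81.  15.1] 6.8
```

carry_out(increments=[[[-0.001,-0.0045,0,0,255]]])

```text
t: 12.25
position: [0.53, 0.2666, 0.1656]
ee_rot: [[0.995, 0.077, -0.062], [0.075, -0.997, -0.028], [-0.064, 0.023, -0.998]]
contact_force: [1.7, -7.4, 0.2]
grip_width: 0.0206
```

```bash
python3 q.py; python3 look.py
```

```text
t 12.25 p [0.53   0.2666 0.1656] w 0.0206 F [ 1.68 -7.35  0.24] rel -0.066 -0.0053 q 0.2241 tilt [-0.062 -0.028]
s red 10 ztop 0.1758 [521.8 264.7] [1.8 6.8] 16.4
s blue 22 ztop 0.1983 [611.5 208.7] [  0.2 168.1] 26.2
t red 10 ztop 0.1767 [522.  267.2] [2.1 7.6] 8.4
t blue 281 ztop 0.2002 [612.9 122.8] [80.2 15.5] 5.9
```

```bash
cat > gap.py <<'E'
from h import *
from scipy.optimize import least_squares
import sys
yaw=np.arctan2(.0968,.9953);R=np.array([[np.cos(yaw),-np.sin(yaw)],[np.sin(yaw),np.cos(yaw)]])
for fn in sys.argv[1:]:
    d=np.load(fn)
    for n in 'ts':
        q=d[n].reshape(-1,3);xy=q[:,:2]@R;z=q[:,2];sat=cv2.cvtColor(d[n+'i'],cv2.COLOR_RGB2HSV)[...,1].reshape(-1)
        k=(np.abs(xy[:,0]-.6193)<.02)&(z>.122)&(z<.162)&(sat<60);Y=xy[k,1];Z=z[k];out=[]
        for c in(.0064,.117):
            a=np.array([c,.105])
            for _ in range(4):
                s=(np.abs(Y-a[0])<.042)&(np.abs(np.hypot(Y-a[0],Z-a[1])-.05)<.005)
                o=least_squares(lambda b:np.hypot(Y[s]-b[0],Z[s]-b[1])-.05,a,loss='cauchy',f_scale=.001);a=o.x
            out.append((s.sum(),a.round(4),np.std(o.fun).round(4)))
        print(fn,n,out,'gap mm',(1000*(out[1][1][0]-out[0][1][0])-100).round(2))
E
python3 gap.py f1.npz f2.npz
```

```text
f1.npz t [(np.int64(618), array([0.0063, 0.1047]), np.float64(0.0014)), (np.int64(620), array([0.1159, 0.1047]), np.float64(0.0014))] gap mm 9.6
f1.npz s [(np.int64(474), array([0.006 , 0.1047]), np.float64(0.0014)), (np.int64(608), array([0.1154, 0.1049]), np.float64(0.0014))] gap mm 9.4
f2.npz t [(np.int64(621), array([0.0065, 0.1047]), np.float64(0.0014)), (np.int64(539), array([0.1125, 0.1046]), np.float64(0.0015))] gap mm 6.0
f2.npz s [(np.int64(0), array([0.0064, 0.105 ]), np.float64(nan)), (np.int64(321), array([0.112 , 0.1048]), np.float64(0.0015))] gap mm 5.6
  ret = _var(a, axis=axis, dtype=dtype, out=out, ddof=ddof,
  arrmean = um.true_divide(arrmean, div, out=arrmean,
  ret = ret.dtype.type(ret / rcount)
```

carry_out(increments=[[[-0.003,0.0014,0,0,255],[-0.003,0.0014,0,0,255],[-0.003,0.0014,0,0,255],[-0.003,0.0014,0,0,255]]])

```text
t: 12.75
position: [0.5295, 0.2671, 0.1657]
ee_rot: [[0.997, 0.076, -0.035], [0.075, -0.997, -0.007], [-0.036, 0.004, -0.999]]
contact_force: [8.0, 1.5, -8.8]
grip_width: 0.0207
```

```bash
python3 q.py
```

```text
t 12.75 p [0.5295 0.2671 0.1657] w 0.0207 F [ 8.01  1.53 -8.81] rel -0.0665 -0.0048 q 0.2307 tilt [-0.035 -0.007]
```

carry_out(increments=[[[-0.003,0.0012,0,0,255],[-0.003,0.0005,0,0,255],[-0.003,0,0,0,255],[-0.003,0,0,0,255]]])

```text
t: 13.15
position: [0.5293, 0.267, 0.1656]
ee_rot: [[0.997, 0.073, -0.01], [0.073, -0.997, 0.006], [-0.01, -0.006, -1.0]]
contact_force: [8.6, 0.3, -7.1]
grip_width: 0.0209
```

```bash
python3 q.py
```

```text
t 13.15 p [0.5293 0.267  0.1656] w 0.0209 F [ 8.58  0.26 -7.08] rel -0.0667 -0.0049 q 0.2297 tilt [-0.01   0.006]
```

carry_out(increments=[[[-0.003,-0.0005,0,0,255],[0,0,0,0,255],[0,0,0,0,190],[0,0,0,0,125],[0,0,0,0,125],[0,0,-0.02,0,125],[0,0,-0.025,0,125],[0,0,-0.015,0,125]]])

```text
t: 13.95
position: [0.5264, 0.2705, 0.2261]
ee_rot: [[0.997, 0.076, -0.01], [0.076, -0.997, 0.012], [-0.009, -0.012, -1.0]]
contact_force: [0.9, 0.1, -0.3]
grip_width: 0.0435
```

```bash
python3 q.py; python3 plan.py .613 .1205 .235 5.55 6
```

```text
t 13.95 p [0.5264 0.2705 0.2261] w 0.0435 F [ 0.94  0.14 -0.32] rel -0.0692 -0.0011 q 0.2838 tilt [-0.01   0.012]
t 13.95 p [0.5264 0.2705 0.2261] yaw 4.35 tilt [-0.0103  0.0117] F [ 0.94  0.14 -0.32] w 0.043469855358963666 n 6
0.0125 0.026 -0.0015 -0.2
0.0124 0.0261 -0.0015 -0.2
0.0123 0.0261 -0.0015 -0.2
0.0122 0.0262 -0.0015 -0.2
0.0121 0.0262 -0.0015 -0.2
0.012 0.0262 -0.0015 -0.2
```

carry_out(increments=[[[0.0125,0.026,-0.003,-0.2,125],[0.0125,0.026,-0.003,-0.2,125],[0.0125,0.026,-0.002,-0.2,125],[0.0125,0.024,0,-0.2,125],[0.01,0.015,0,-0.2,125],[0.004,0.006,0,0,125],[0,0,0,0,125],[0,0,0,0,125]]])

```text
t: 14.75
position: [0.6017, 0.1603, 0.2386]
ee_rot: [[0.994, 0.106, -0.002], [0.106, -0.994, 0.024], [0.0, -0.024, -1.0]]
contact_force: [-0.0, 0.1, 0.9]
grip_width: 0.0435
```

```bash
python3 look.py; python3 plan.py .613 .1205 .187 5.55 6 | head -2
```

```text
s red 188 ztop 0.1767 [528.6 269.1] [17.5 18.3] 18.4
s blue 338 ztop 0.1984 [611.1 126.7] [77.3 13.5] 2.5
t red none
t blue 138 ztop 0.2009 [596.8 121.1] [48.2 13.5] 7.0
t 14.85 p [0.6015 0.1606 0.2386] yaw 6.14 tilt [-0.0022  0.0242] F [ 0.38  0.74 -0.62] w 0.043479310354350674 n 6
0.0012 0.0069 0.0086 0.1
```

carry_out(increments=[[[0.002,0.01,0,0,125],[0.002,0.01,0.003,0.3,125],[0.002,0.008,0.005,0.3,125],[0.001,0.004,0.006,0,125],[0,0,0.004,0,125],[0,0,0,0,125]]])

```text
t: 15.45
position: [0.6113, 0.1287, 0.2178]
ee_rot: [[0.995, 0.098, -0.004], [0.098, -0.995, 0.024], [-0.001, -0.024, -1.0]]
contact_force: [-0.4, -0.4, -1.2]
grip_width: 0.0438
```

```bash
python3 plan.py .613 .1212 .187 5.55 2
```

```text
t 15.45 p [0.6113 0.1287 0.2178] yaw 5.63 tilt [-0.0036  0.0242] F [-0.36 -0.35 -1.15] w 0.04383621427874624 n 2
0.0005 0.0038 0.0154 0.04
0.0005 0.0038 0.0154 0.04
```

carry_out(increments=[[[0,0.005,0,0,125],[0,0.0025,0.004,0,125],[0,0.0005,0.01,0,125],[0,0.0005,0.01,0,125],[0,0,0.004,0,125],[0,0,0,0,125]]])

```text
t: 16.05
position: [0.6115, 0.1212, 0.1865]
ee_rot: [[0.995, 0.1, -0.005], [0.1, -0.995, 0.025], [-0.002, -0.025, -1.0]]
contact_force: [-0.7, 1.0, -0.2]
grip_width: 0.0438
```

```bash
python3 plan.py .613 .1212 .187 5.55 1
```

```text
t 16.05 p [0.6115 0.1212 0.1865] yaw 5.72 tilt [-0.0048  0.0246] F [-0.74  1.04 -0.17] w 0.04377755088642443 n 1
0.0015 0.0001 -0.0005 0.17
```

Close gently at 20 N and let it relax.

carry_out(increments=[[[0,0,0,0,170],[0,0,0,0,200],[0,0,0,0,225],[0,0,0,0,255],[0,0,0,0,255],[0,0,0,0,255]]], grip_force=25)

```text
t: 16.65
position: [0.6119, 0.1181, 0.1862]
ee_rot: [[0.995, 0.098, -0.005], [0.098, -0.995, 0.02], [-0.003, -0.021, -1.0]]
contact_force: [0.3, -1.3, -1.0]
grip_width: 0.0155
```

```bash
python3 plan.py .613 .1212 .187 5.55 1; python3 look.py
```

```text
t 16.65 p [0.6119 0.1181 0.1862] yaw 5.61 tilt [-0.005   0.0203] F [ 0.27 -1.25 -0.99] w 0.015529109426797723 n 1
0.0014 -0.003 -0.0008 0.06
s red 183 ztop 0.1768 [528.5 269.3] [17.4 17.5] 15.6
s blue 355 ztop 0.1984 [612.1 120.9] [79.1 14.7] 5.6
t red 78 ztop 0.1779 [529.6 266.5] [17.9 17.4] 4.1
t blue none
```

carry_out(increments=[[[0,0,0,0,255]]])

```text
t: 16.85
position: [0.6119, 0.1181, 0.1863]
ee_rot: [[0.995, 0.098, -0.005], [0.098, -0.995, 0.02], [-0.003, -0.021, -1.0]]
contact_force: [-0.3, -1.8, -1.7]
grip_width: 0.0156
```

carry_out(increments=[[[0,0,0,0,255]]])

```text
t: 16.95
position: [0.6119, 0.1181, 0.1863]
ee_rot: [[0.995, 0.098, -0.005], [0.098, -0.995, 0.02], [-0.003, -0.021, -1.0]]
contact_force: [-0.3, -1.5, -1.5]
grip_width: 0.0157
```

carry_out(increments=[[[0,-0.0007,0,0,255]]])

```text
t: 17.05
position: [0.6119, 0.1183, 0.1863]
ee_rot: [[0.995, 0.098, -0.005], [0.098, -0.995, 0.019], [-0.003, -0.02, -1.0]]
contact_force: [0.5, -3.4, -1.6]
grip_width: 0.0155
```

carry_out(increments=[[[0,-0.0007,0,0,255]]])

```text
t: 17.15
position: [0.6119, 0.1184, 0.1862]
ee_rot: [[0.995, 0.098, -0.005], [0.098, -0.995, 0.018], [-0.003, -0.019, -1.0]]
contact_force: [1.3, -4.0, -0.8]
grip_width: 0.0157
```

```bash
python3 plan.py .613 .1212 .187 5.55 1
```

```text
t 17.15 p [0.6119 0.1184 0.1862] yaw 5.61 tilt [-0.0049  0.0183] F [ 1.33 -3.97 -0.76] w 0.01569715081192571 n 1
0.0014 -0.0026 -0.0008 0.06
```

carry_out(increments=[[[0,-0.0008,0,0,255],[0,-0.0008,0,0,255],[0,-0.0008,0,0,255],[0,-0.0008,0,0,255],[0,-0.0008,0,0,255],[0,-0.0008,0,0,255],[0,-0.0008,0,0,255],[0,-0.0008,0,0,255]]])

```text
t: 17.95
position: [0.6118, 0.1197, 0.1863]
ee_rot: [[0.995, 0.095, -0.005], [0.095, -0.995, 0.01], [-0.004, -0.011, -1.0]]
contact_force: [-0.6, -5.4, -0.3]
grip_width: 0.0155
```

```bash
python3 plan.py .613 .1212 .187 5.55 1
```

```text
t 17.95 p [0.6118 0.1197 0.1863] yaw 5.46 tilt [-0.0049  0.0103] F [-0.6  -5.35 -0.34] w 0.015512797103988207 n 1
0.0013 -0.0014 -0.0007 -0.09
```

carry_out(increments=[[[0,-0.0008,0,0,255],[0,-0.0008,0,0,255],[0,-0.0008,0,0,255],[0,-0.0008,0,0,255],[0,-0.0006,0,0,255],[0,0,0,0,255],[0,0.0002,0,0,255],[0,0.0002,0,0,255]]])

```text
t: 18.75
position: [0.6119, 0.1197, 0.1863]
ee_rot: [[0.996, 0.094, -0.005], [0.094, -0.996, 0.005], [-0.005, -0.005, -1.0]]
contact_force: [1.3, -3.9, -1.5]
grip_width: 0.0154
```

```bash
python3 plan.py .613 .1212 .187 5.55 1
```

```text
t 18.75 p [0.6119 0.1197 0.1863] yaw 5.39 tilt [-0.005   0.0048] F [ 1.29 -3.9  -1.52] w 0.015375515358638441 n 1
0.0012 -0.0014 -0.0007 -0.16
```

carry_out(increments=[[[0,0.0002,0,0,255]]])

```text
t: 18.85
position: [0.6119, 0.1197, 0.1863]
ee_rot: [[0.996, 0.094, -0.005], [0.094, -0.996, 0.005], [-0.005, -0.005, -1.0]]
contact_force: [0.7, -4.1, -1.0]
grip_width: 0.0156
```

carry_out(increments=[[[0,0.0006,0,0,255]]])

```text
t: 18.95
position: [0.6119, 0.1195, 0.1863]
ee_rot: [[0.996, 0.094, -0.005], [0.094, -0.996, 0.006], [-0.004, -0.006, -1.0]]
contact_force: [0.0, -3.7, -0.7]
grip_width: 0.0153
```

carry_out(increments=[[[0,0.0006,0,0,255]]])

```text
t: 19.05
position: [0.6119, 0.1194, 0.1863]
ee_rot: [[0.995, 0.095, -0.005], [0.095, -0.995, 0.006], [-0.004, -0.007, -1.0]]
contact_force: [-0.9, -4.0, -1.3]
grip_width: 0.0156
```

carry_out(increments=[[[0,0.0004,0,0,255]]])

```text
t: 19.15
position: [0.6119, 0.1194, 0.1863]
ee_rot: [[0.995, 0.095, -0.005], [0.095, -0.995, 0.007], [-0.004, -0.007, -1.0]]
contact_force: [0.2, -3.2, -0.9]
grip_width: 0.0157
```

carry_out(increments=[[[0,0.0013,0,0,255]]])

```text
t: 19.25
position: [0.6119, 0.1191, 0.1863]
ee_rot: [[0.995, 0.095, -0.005], [0.095, -0.995, 0.009], [-0.004, -0.009, -1.0]]
contact_force: [0.6, -1.4, -0.6]
grip_width: 0.0154
```

carry_out(increments=[[[0,0.0013,0,0,255]]])

```text
t: 19.35
position: [0.6119, 0.1189, 0.1863]
ee_rot: [[0.995, 0.096, -0.005], [0.096, -0.995, 0.01], [-0.004, -0.011, -1.0]]
contact_force: [0.4, -1.0, -1.7]
grip_width: 0.0155
```

carry_out(increments=[[[0,0,0,0,255]]])

```text
t: 19.45
position: [0.6119, 0.1191, 0.1863]
ee_rot: [[0.995, 0.096, -0.005], [0.096, -0.995, 0.01], [-0.004, -0.011, -1.0]]
contact_force: [0.5, -3.7, -1.0]
grip_width: 0.016
```

carry_out(increments=[[[0,0.001,-0.002,0,255],[0,0.001,-0.002,0,255]]])

```text
t: 19.65
position: [0.6112, 0.1183, 0.1886]
ee_rot: [[0.995, 0.097, -0.007], [0.097, -0.995, 0.013], [-0.006, -0.013, -1.0]]
contact_force: [2.1, -0.5, -7.8]
grip_width: 0.0161
```

carry_out(increments=[[[0,0.0005,-0.002,0,255]]])

```text
t: 19.75
position: [0.6109, 0.1182, 0.1899]
ee_rot: [[0.995, 0.097, -0.008], [0.097, -0.995, 0.013], [-0.007, -0.014, -1.0]]
contact_force: [0.9, -0.5, -7.4]
grip_width: 0.0157
```

carry_out(increments=[[[0,0.0005,-0.002,0,255]]])

```text
t: 19.85
position: [0.6106, 0.1181, 0.1914]
ee_rot: [[0.995, 0.097, -0.009], [0.098, -0.995, 0.014], [-0.008, -0.015, -1.0]]
contact_force: [2.0, -0.3, -7.5]
grip_width: 0.0156
```

carry_out(increments=[[[0,0.0005,-0.002,0,255]]])

```text
t: 19.95
position: [0.6103, 0.118, 0.1931]
ee_rot: [[0.995, 0.098, -0.01], [0.098, -0.995, 0.014], [-0.009, -0.015, -1.0]]
contact_force: [0.9, 0.5, -7.8]
grip_width: 0.0157
```

carry_out(increments=[[[0,0.0005,-0.002,0,255]]])

```text
t: 20.05
position: [0.61, 0.1179, 0.195]
ee_rot: [[0.995, 0.098, -0.011], [0.098, -0.995, 0.015], [-0.01, -0.016, -1.0]]
contact_force: [0.3, 0.4, -7.4]
grip_width: 0.0158
```

carry_out(increments=[[[0.0004,0.0003,-0.0025,0,255],[0.0004,0.0003,-0.0025,0,255],[0.0004,0.0003,-0.0025,0,255],[0.0004,0.0003,-0.0025,0,255]]])

```text
t: 20.45
position: [0.6101, 0.1175, 0.2049]
ee_rot: [[0.995, 0.098, -0.015], [0.099, -0.995, 0.016], [-0.014, -0.017, -1.0]]
contact_force: [0.4, 1.8, -7.1]
grip_width: 0.0155
```

carry_out(increments=[[[0.0004,0,-0.0025,0,255],[0.0004,0,-0.0025,0,255],[0.0004,0,-0.0025,0,255],[0.0004,0,-0.0025,0,255],[0.0004,0,-0.0025,0,255],[0.0004,0,-0.0025,0,255]]])

```text
t: 21.05
position: [0.6137, 0.1175, 0.2231]
ee_rot: [[0.995, 0.099, -0.013], [0.099, -0.995, 0.016], [-0.011, -0.017, -1.0]]
contact_force: [-0.4, 0.0, -1.9]
grip_width: 0.0158
```

```bash
python3 plan.py .613 .1212 .3 5.55 3
```

```text
t 21.05 p [0.6137 0.1175 0.2231] yaw 5.67 tilt [-0.0129  0.0157] F [-0.38  0.01 -1.88] w 0.015750363686976996 n 3
-0.0001 -0.0013 -0.0256 0.04
-0.0001 -0.0013 -0.0256 0.04
-0.0001 -0.0013 -0.0256 0.04
```

carry_out(increments=[[[0,0,-0.01,0,255],[0,0,-0.015,0,255],[0,0,-0.02,0,255],[0,0,-0.015,0,255],[0,0,-0.01,0,255],[0,0,0,0,255]]], grip_force=40)

```text
t: 21.65
position: [0.6182, 0.1166, 0.305]
ee_rot: [[0.995, 0.098, 0.001], [0.098, -0.995, 0.018], [0.003, -0.017, -1.0]]
contact_force: [0.4, 0.1, -2.0]
grip_width: 0.0154
```

```bash
python3 look.py; python3 gap.py f2.npz; python3 plan.py .505 -.2675 .3 11.1 18
```

```text
s red 181 ztop 0.177 [528.8 268.9] [17.5 17.6] 20.1
s blue 424 ztop 0.3168 [618.8 121.4] [79.1 13.6] 6.6
t red 78 ztop 0.1773 [528.8 265.9] [19.2 18.3] 0.2
t blue none
f2.npz t [(np.int64(435), array([0.0065, 0.1048]), np.float64(0.0014)), (np.int64(0), array([0.117, 0.105]), np.float64(nan))] gap mm 10.5
f2.npz s [(np.int64(445), array([0.006 , 0.1047]), np.float64(0.0015)), (np.int64(601), array([0.1108, 0.1048]), np.float64(0.0013))] gap mm 4.8
t 21.75 p [0.6172 0.1163 0.3028] yaw 5.64 tilt [-0.0025  0.0168] F [ 0.7  -0.68 -1.6 ] w 0.015505804057872637 n 18
-0.0083 0.0206 0.0002 -0.3
-0.0084 0.0206 0.0002 -0.3
-0.0085 0.0205 0.0002 -0.3
-0.0086 0.0205 0.0002 -0.3
-0.0087 0.0204 0.0002 -0.3
-0.0088 0.0204 0.0002 -0.3
-0.009 0.0203 0.0002 -0.3
-0.0091 0.0203 0.0002 -0.3
-0.0092 0.0202 0.0002 -0.3
-0.0093 0.0202 0.0002 -0.3
-0.0094 0.0201 0.0002 -0.3
-0.0095 0.0201 0.0002 -0.3
-0.0096 0.02 0.0002 -0.3
-0.0097 0.02 0.0002 -0.3
-0.0098 0.0199 0.0002 -0.3
-0.0099 0.0199 0.0002 -0.3
-0.01 0.0198 0.0002 -0.3
-0.0101 0.0198 0.0002 -0.3
  ret = _var(a, axis=axis, dtype=dtype, out=out, ddof=ddof,
  arrmean = um.true_divide(arrmean, div, out=arrmean,
  ret = ret.dtype.type(ret / rcount)
```

Lever stayed put; the gap with the gauge out reads 4.8 mm, as expected for a light spring preload. Transit to the rack.

carry_out(increments=[[[-0.008,0.02,0,0.3,255],[-0.008,0.02,0,0.3,255],[-0.0085,0.02,0,0.3,255],[-0.0085,0.02,0,0.3,255],[-0.0085,0.02,0,-0.3,255],[-0.0085,0.02,0,-0.3,255],[-0.009,0.02,0,-0.3,255],[-0.009,0.02,0,-0.3,255]]])

```text
t: 22.55
position: [0.5556, -0.0578, 0.2914]
ee_rot: [[0.995, 0.1, -0.02], [0.101, -0.995, 0.015], [-0.018, -0.017, -1.0]]
contact_force: [0.5, 0.4, -1.5]
grip_width: 0.0154
```

```bash
python3 plan.py .505 -.2675 .3 11.1 10
```

```text
t 22.55 p [ 0.5556 -0.0578  0.2914] yaw 5.78 tilt [-0.0195  0.0151] F [ 0.46  0.43 -1.53] w 0.015437184392167513 n 10
-0.0071 0.0203 -0.0009 -0.53
-0.0073 0.0203 -0.0009 -0.53
-0.0075 0.0202 -0.0009 -0.53
-0.0077 0.0201 -0.0009 -0.53
-0.0079 0.0201 -0.0009 -0.53
-0.0081 0.02 -0.0009 -0.53
-0.0083 0.0199 -0.0009 -0.53
-0.0085 0.0198 -0.0009 -0.53
-0.0086 0.0198 -0.0009 -0.53
-0.0088 0.0197 -0.0009 -0.53
```

carry_out(increments=[[[-0.007,0.02,0,-0.6,255],[-0.007,0.02,0,-0.6,255],[-0.0075,0.02,0,-0.6,255],[-0.0075,0.02,0,-0.6,255],[-0.008,0.02,0,-0.6,255],[-0.008,0.02,0,-0.6,255],[-0.006,0.015,0,-0.6,255],[-0.003,0.01,0,-0.6,255]]])

```text
t: 23.35
position: [0.5084, -0.224, 0.2817]
ee_rot: [[0.984, 0.174, -0.038], [0.175, -0.984, 0.015], [-0.034, -0.021, -0.999]]
contact_force: [-0.2, 0.3, -0.9]
grip_width: 0.015
```

carry_out(increments=[[[0,0,0,0,255],[0,0,0,0,255]]])

```text
t: 23.55
position: [0.5057, -0.2268, 0.2799]
ee_rot: [[0.985, 0.169, -0.041], [0.169, -0.985, 0.015], [-0.038, -0.022, -0.999]]
contact_force: [0.2, -0.6, -2.2]
grip_width: 0.0158
```

```bash
python3 plan.py .505 -.2675 .25 11.1 3
```

```text
t 23.55 p [ 0.5057 -0.2268  0.2799] yaw 9.75 tilt [-0.0414  0.0151] F [ 0.2  -0.6  -2.17] w 0.01581885532670959 n 3
-0.0025 0.0133 0.01 -0.45
-0.0027 0.0133 0.01 -0.45
-0.0028 0.0133 0.01 -0.45
```

carry_out(increments=[[[-0.002,0.012,0.004,0.0,255],[-0.002,0.012,0.006,-0.5,255],[-0.001,0.01,0.006,-0.5,255],[0,0.004,0.004,-0.3,255],[0,0,0,0,255],[0,0,0,0,255]]])

```text
t: 24.15
position: [0.5064, -0.2665, 0.2559]
ee_rot: [[0.98, 0.195, -0.044], [0.196, -0.981, 0.017], [-0.04, -0.025, -0.999]]
contact_force: [0.2, -0.5, -2.1]
grip_width: 0.0154
```

```bash
python3 plan.py .509 -.2704 .25 11.1 1;cat > bar.py <<'E'
from m import *
for n,w in(('side','s'),('top','t')):
    f=robot.grab_frame(n);P=cloud(f);M=masks(f['img'])
    save(f,'last_%s.png'%n)
    for c in('red','blue','yel'):
        p=P[M[c]];p=p[(p[:,0]>.42)&(p[:,0]<.6)&(p[:,1]<-.17)&(p[:,1]>-.38)&(p[:,2]>.11)]
        if len(p)<20: print(n,c,'none');continue
        zt=np.percentile(p[:,2],97);q=p[p[:,2]>zt-.007];r=cv2.minAreaRect((q[:,:2]*1000).astype(np.float32))
        print(n,c,len(p),'ztop',zt.round(4),np.round(r[0],1),np.round(r[1],1),round(r[2],1),'x range',np.percentile(p[:,0],[1,99]).round(4))
E
python3 bar.py
```

```text
t 24.15 p [ 0.5064 -0.2665  0.2559] yaw 11.29 tilt [-0.0438  0.0166] F [ 0.21 -0.46 -2.09] w 0.01537835554725839 n 1
0.0018 0.0043 0.0059 0.19
side red 292 ztop 0.1353 [ 493.5 -208.4] [80.9 17. ] 11.2 x range [0.4541 0.5323]
side blue 266 ztop 0.2677 [ 508.5 -259.5] [78.6 18.5] 8.0 x range [0.4685 0.5467]
side yel none
top red 248 ztop 0.1374 [ 493.4 -210. ] [80.3 14.3] 11.0 x range [0.4537 0.5324]
top blue 130 ztop 0.2709 [ 507.3 -263.7] [78.9 13.4] 13.4 x range [0.4687 0.546 ]
top yel 139 ztop 0.1365 [ 500.5 -330.2] [48.7 14.6] 10.3 x range [0.4766 0.5243]
```

carry_out(increments=[[[0.0025,0.004,0,0,255],[0,0,0,0,255],[0,0,0.01,0,255],[0,0,0.012,0,255],[0,0,0.01,0,255],[0,0,0,0,255]]])

```text
t: 24.85
position: [0.5089, -0.268, 0.2216]
ee_rot: [[0.979, 0.197, -0.043], [0.198, -0.98, 0.016], [-0.039, -0.025, -0.999]]
contact_force: [0.1, -0.9, -2.5]
grip_width: 0.0152
```

```bash
python3 - <<'E'
from h import *
s=robot.observe();p=np.array(s['position']);z=np.array(s['ee_rot'])[:,2]
h=p[2]-.092; hit=p+z*(h/-z[2]); print(p.round(4),z.round(4),'axis at plate',hit.round(4),'want .5032 -.2681')
E
python3 bar.py
```

```text
[ 0.5089 -0.268   0.2216] [-0.0428  0.0165 -0.9989] axis at plate [ 0.5033 -0.2658  0.092 ] want .5032 -.2681
side red 300 ztop 0.135 [ 493.4 -207.5] [81.  16.5] 9.7 x range [0.4531 0.5324]
side blue 265 ztop 0.2335 [ 511.5 -263.7] [77.7 16. ] 12.1 x range [0.4719 0.5487]
side yel none
top red 246 ztop 0.1365 [ 493.9 -209.9] [81.  14.3] 11.3 x range [0.4538 0.533 ]
top blue 112 ztop 0.2374 [ 510.5 -265.5] [80.3 12.5] 11.8 x range [0.4716 0.5491]
top yel 65 ztop 0.136 [ 499.  -329.8] [35.4 12.3] 8.2 x range [0.4818 0.5158]
```

View pics/last_side.png

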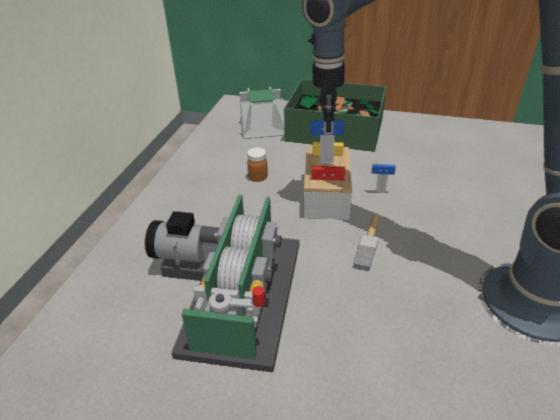

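carry_out(increments=[[[0.0004,0.0019,0,-0.2,255],[0,0,0,0,255],[0,0,0.006,0,255],[0,0,0.006,0,255],[0,0,0,0,255]]])

```text
t: 25.45
position: [0.511, -0.2706, 0.2114]
ee_rot: [[0.979, 0.201, -0.038], [0.202, -0.979, 0.014], [-0.034, -0.021, -0.999]]
contact_force: [-0.1, 0.1, -1.9]
grip_width: 0.0154
```

carry_out(increments=[[[0,0,0.004,0,255],[0,0,0.002,0,255]]])

```text
t: 25.65
position: [0.5115, -0.2709, 0.207]
ee_rot: [[0.979, 0.201, -0.036], [0.202, -0.979, 0.013], [-0.032, -0.02, -0.999]]
contact_force: [-3.9, 0.9, 11.8]
grip_width: 0.0155
```

```bash
cat > ax.py <<'E'
from h import *
s=robot.observe();p=np.array(s['position']);z=np.array(s['ee_rot'])[:,2]
h=p[2]-.092; hit=p+z*(h/-z[2]); print(p.round(4),z.round(4),'F',np.round(s['contact_force'],2),'M',np.round(s['torque'],2),'axis at plate',hit.round(4),'want .5032 -.2681')
E
python3 ax.py
```

```text
[ 0.5115 -0.2709  0.207 ] [-0.0358  0.0131 -0.9993] F [-3.93  0.87 11.77] M [0.42 0.92 0.03] axis at plate [ 0.5073 -0.2694  0.092 ] want .5032 -.2681
```

carry_out(increments=[[[0,0,-0.005,0,255],[-0.002,-0.001,0,0.3,255],[-0.0015,-0.0007,0,0,255],[0,0,0,0,255]]])

```text
t: 26.05
position: [0.5076, -0.2698, 0.2122]
ee_rot: [[0.98, 0.195, -0.036], [0.196, -0.981, 0.013], [-0.032, -0.02, -0.999]]
contact_force: [0.9, -0.4, -2.2]
grip_width: 0.0154
```

```bash
python3 ax.py
```

```text
[ 0.5076 -0.2698  0.2122] [-0.0356  0.013  -0.9993] F [ 0.93 -0.42 -2.23] M [-0.05 -0.05  0.03] axis at plate [ 0.5033 -0.2683  0.092 ] want .5032 -.2681
```

carry_out(increments=[[[0,0,0.004,0,255],[0,0,0.004,0,255],[0,0,0.002,0,255]]])

```text
t: 26.35
position: [0.5068, -0.2696, 0.201]
ee_rot: [[0.98, 0.195, -0.036], [0.196, -0.981, 0.013], [-0.033, -0.02, -0.999]]
contact_force: [0.6, 0.2, -1.9]
grip_width: 0.0151
```

```bash
python3 ax.py
```

```text
[ 0.5068 -0.2696  0.201 ] [-0.0361  0.0133 -0.9993] F [ 0.56  0.23 -1.94] M [-0.   -0.04  0.02] axis at plate [ 0.5029 -0.2681  0.092 ] want .5032 -.2681
```

In the slot. Continue down.

carry_out(increments=[[[0,0,0.006,0,255],[0,0,0.008,0,255],[0,0,0.008,0,255],[0,0,0.004,0,255]]])

```text
t: 26.75
position: [0.5056, -0.2691, 0.1722]
ee_rot: [[0.98, 0.195, -0.037], [0.196, -0.981, 0.014], [-0.034, -0.021, -0.999]]
contact_force: [0.1, 0.1, -3.0]
grip_width: 0.0155
```

```bash
python3 ax.py
```

```text
[ 0.5056 -0.2691  0.1722] [-0.037   0.0138 -0.9992] F [ 0.06  0.14 -2.97] M [ 0.   -0.02 -0.02] axis at plate [ 0.5027 -0.268   0.092 ] want .5032 -.2681
```

carry_out(increments=[[[0,0,0.006,0,255],[0,0,0.008,0,255],[0,0,0.004,0,255]]])

```text
t: 27.05
position: [0.5048, -0.2689, 0.1523]
ee_rot: [[0.98, 0.195, -0.037], [0.196, -0.98, 0.014], [-0.034, -0.021, -0.999]]
contact_force: [-0.3, 0.4, -2.1]
grip_width: 0.0152
```

```bash
python3 ax.py
```

```text
[ 0.5048 -0.2689  0.1523] [-0.0374  0.0138 -0.9992] F [-0.26  0.37 -2.13] M [ 0.03 -0.04 -0.03] axis at plate [ 0.5026 -0.2681  0.092 ] want .5032 -.2681
```

carry_out(increments=[[[0,0,0.006,0,255],[0,0,0.008,0,255],[0,0,0.006,0,255],[0,0,0,0,255]]])

```text
t: 27.45
position: [0.5039, -0.2687, 0.1299]
ee_rot: [[0.98, 0.195, -0.038], [0.196, -0.981, 0.014], [-0.034, -0.021, -0.999]]
contact_force: [-0.7, -0.9, -1.8]
grip_width: 0.0153
```

carry_out(increments=[[[0,0,0.003,0,255],[0,0,0.002,0,255]]])

```text
t: 27.65
position: [0.504, -0.2687, 0.1249]
ee_rot: [[0.98, 0.195, -0.037], [0.196, -0.981, 0.014], [-0.034, -0.021, -0.999]]
contact_force: [0.2, -0.2, -1.8]
grip_width: 0.0153
```

```bash
python3 ax.py
```

```text
[ 0.504  -0.2687  0.1249] [-0.0372  0.0137 -0.9992] F [ 0.19 -0.22 -1.78] M [-0.01 -0.03 -0.01] axis at plate [ 0.5028 -0.2683  0.092 ] want .5032 -.2681
```

carry_out(increments=[[[0,0,0.0015,0,255],[0,0,0.001,0,255]]])

```text
t: 27.85
position: [0.504, -0.2687, 0.1232]
ee_rot: [[0.98, 0.195, -0.037], [0.196, -0.981, 0.014], [-0.034, -0.021, -0.999]]
contact_force: [-3.8, 1.1, 8.0]
grip_width: 0.0154
```

carry_out(increments=[[[0,0,0.001,0,255],[0,0,0,0,255]]])

```text
t: 28.05
position: [0.5042, -0.2687, 0.1238]
ee_rot: [[0.98, 0.195, -0.036], [0.196, -0.981, 0.013], [-0.033, -0.02, -0.999]]
contact_force: [-0.0, -0.8, -2.2]
grip_width: 0.0156
```

Bar end rests on the plate at the expected height. Release (partial opening), withdraw up.

carry_out(increments=[[[0,0,0,0,220],[0,0,0,0,180],[0,0,0,0,145],[0,0,0,0,145],[0,0,-0.01,0,145],[0,0,-0.02,0,145],[0,0,-0.03,0,145],[0,0,-0.03,0,145]]])

```text
t: 28.85
position: [0.506, -0.269, 0.2144]
ee_rot: [[0.98, 0.196, -0.042], [0.196, -0.98, 0.016], [-0.038, -0.024, -0.999]]
contact_force: [0.9, -0.3, -0.4]
grip_width: 0.0362
```

carry_out(increments=[[[0,0,-0.03,0,145],[-0.03,0,-0.02,0,145],[-0.045,0.01,0,0,145],[-0.045,0.02,0,0,145],[-0.03,0.03,0,0,145],[0,0.03,0,0,145],[0,0,0,0,145],[0,0,0,0,145]]])

```text
t: 29.65
position: [0.3786, -0.392, 0.2832]
ee_rot: [[0.98, 0.199, -0.024], [0.2, -0.98, 0.005], [-0.022, -0.01, -1.0]]
contact_force: [0.0, -0.2, 0.3]
grip_width: 0.0369
```

```bash
python3 ax.py; python3 bar.py; python3 look.py
python3 - <<'E'
import cv2,numpy as np
A=cv2.imread('pics/last_side.png');B=cv2.imread('pics/last_top.png')
a=cv2.resize(A[120:340,140:410],(486,396));b=cv2.resize(B[120:270,120:440],(640,300))
c=np.zeros((600,800,3),np.uint8);c[:300,:640]=b;c[300:,:]=cv2.resize(A[110:230,250:410],(400,300))[:, :400].repeat(2,1)[:, ::1][:, :800];cv2.imwrite('pics/fin.png',c)
E
```

```text
[ 0.3786 -0.392   0.2832] [-0.0237  0.0054 -0.9997] F [ 0.02 -0.21  0.34] M [0.04 0.09 0.  ] axis at plate [ 0.3741 -0.3909  0.092 ] want .5032 -.2681
side red 295 ztop 0.1349 [ 494.4 -206.9] [78.6 16.8] 11.6 x range [0.4552 0.5301]
side blue 212 ztop 0.1348 [ 505.8 -260.5] [73.5 10.5] 12.1 x range [0.469  0.5414]
side yel none
top red 263 ztop 0.1367 [ 493.6 -209.7] [80.4 14. ] 10.9 x range [0.4538 0.5325]
top blue 232 ztop 0.1365 [ 504.9 -265.3] [78.6 13.1] 11.9 x range [0.4664 0.5425]
top yel 233 ztop 0.137 [ 516.  -327.3] [80.3 14.8] 11.3 x range [0.4771 0.5552]
s red 187 ztop 0.1767 [528.5 269.1] [17.4 17.5] 18.1
s blue none
t red 73 ztop 0.1779 [529.4 266.7] [18.  17.5] 0.4
t blue none
```

View pics/fin.png

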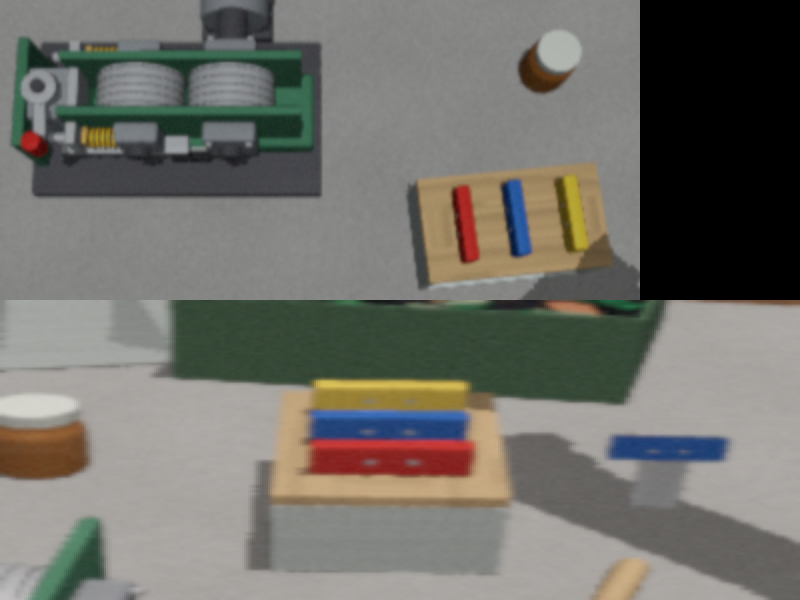

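```bash
python3 -c "
from rig import robot
print(robot.sign_off())"
```

```text
the job is handed in; nothing more can be done
None
```

The job is done and handed in at about 30 s of the 67 s allowed. The blue 6 mm gauge is back in its slot, and the rolls are set to a drag of about 5.5 N.

- **Setting:** I lowered the gauge onto the cheeks, let go, and swung the lever from about 0.06 to 0.22 rad with the gauge standing in the rolls. The first setting was right, so the lever needed no correction.
- **Drag:** drawing slowly upwards read 7.4–7.8 N over five readings, then 7.1 N higher up. Once the blade was free it read 1.9 N. Sideways force stayed under 1 N across the rolls and at most about 2 N along them for the first five readings. At the last reading it was 1.8 N across.
- **Last checks:** the blue bar's top is level with its neighbours, within about 1 mm. The knob has not moved since it was set, and the gripper is clear of everything. The red and yellow gauges measured where they started, and the jar looks untouched; the brush is mostly outside the last crop, and I did not measure it.

**What did not go smoothly:**
- The blade tip touched a cheek top at about 10 N on the way in.
- It touched the rack plate at about 14 N before the slot was found.
- To take a slight tilt out of the tool, I pushed the standing gauge sideways with up to about 5 N. On the estimated nip of under 5 N, that should stay below the 15 N limit, but the nip itself was not measured.
- The blue bar now sits about 2.6 mm sideways of where it started, about the limit of the slot's play.

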